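Rock the jammed mixing ball out of the bottle neck

TASK

The steel mixing ball of the taller of the two clear bottles has jammed on the ledges in its neck. Pick this bottle up by the neck, clear of the bench, and rock it side to side, towards one narrow side and then the other, until the ball drops into the body; then stand it gently back, upright, about where it stood. Leave the short clear bottle where it is.

Things in the scene. Friction and masses are not known exactly. Their poses are not given: they have to be found in the camera images.
- tall_bottle: Taller clear plastic bottle, open at the top, 155 mm tall, about 0.16 kg. Origin: centre of its underside; z up through the mouth, y along its wide side. Body 42 mm (x) by 84 mm (y), 85 mm tall, square shoulders, walls 3 mm; above it a square neck 42 x 42 mm outside, 36 mm bore, 85 to 155 mm up. Rocking means leaning it about its x axis, so that one narrow (y) side rises, then the other.
- tall_neck (a point): Point on the neck's axis 130 mm above the underside, to grip; 42 mm wide in x and y, axes as the bottle's. Inside are two white ledges, each reaching almost to the middle and sloping 15 degrees down to its own wall: the upper on the +y wall 123 mm up, the lower on the -y wall 97 mm up. A ball leaves a ledge when that ledge's side is raised by well over 15 degrees (35 to 40 for 1 s is ample).
- ball_center (a point): Centre of the loose dark steel ball, 15 mm across, 14 g. It starts on the upper ledge in the tall bottle's neck. Lean with the +y side up: it drops to the lower ledge; then with the -y side up: it drops into the body, where its centre lies about 12 mm above the bottle's underside. Leaning the wrong way first does no harm.
- short_center (a point): Centre, half-way up, of the short clear bottle: 95 mm tall, body 42 x 84 mm, neck 42 x 42 mm, its own ball already at the bottom. To be left alone.
Things that resemble listed ones, but are neither listed nor needed, are in the scene too. What is shaped like the tall_bottle but brown or pink is not meant.

How it is judged (in metres and radians):
On the way, in this order (a step that is already met when the one before it is completed fails the run):
1. the tall bottle is lifted clear of the bench, the ball still in its neck (height (world z) of tall_bottle above 0.03 m and z of ball_center in the frame of tall_bottle above 0.09 m), for 0.1 s.
2. the ball drops into the body while the bottle is held clear of the bench (height (world z) of tall_bottle above 0.02 m and z of ball_center in the frame of tall_bottle below 0.075 m and distance between ball_center and tall_neck below 0.14 m), for 0.1 s.
At the end, for the whole second after the job is handed in: The ball lies on the floor of the tall bottle's body, and the bottle stands upright (within about 6 degrees) and still on the bench, within 80 mm of where it stood (z of ball_center in the frame of tall_bottle between 0 and 0.03 m and distance between ball_center and tall_bottle below 0.05 m and angle between tall_bottle's own z axis and vertical below 0.1 rad and height (world z) of tall_bottle below 0.008 m and distance of tall_bottle from where it was at the start of the episode below 0.08 m and linear speed of tall_bottle below 0.03 m/s); the robot touches nothing.
It fails at once if the short bottle is shifted by more than 30 mm (distance of short_center from where it was at the start of the episode above 0.03 m).
It fails at once if the tall bottle is dropped onto the bench (faster than 0.5 m/s close above it) (height (world z) of tall_bottle below 0.025 m and linear speed of tall_bottle above 0.5 m/s).
It also fails if it takes over 51 s, if anything falls off the work surface, if the arm or the gripper's body presses on something with over 40 N, if the wrist force passes 120 N, or if a joint passes its speed limit or range.

ROBOT

A 6-joint arm with a two-finger parallel gripper is mounted at the origin on a cart in front of the work surface, level with it; the furniture and walls round the work are solid. World frame = base frame: x ahead of the robot, y to its left, z up, the work surface at z = 0. Lengths are in mm, angles in degrees, forces in N, time in s.
With the tool pointing down it reaches from about 350 to 850 mm from the base axis. Payload 8.1 kg.
Tool frame: the origin (TCP) lies on the mounting face of the last link; the fingertips stand 173 mm ahead of it and the grasp point (between the pads) lies 155 mm ahead of it; z points along the fingers, y is the direction in which the jaws open and shut (so a half turn about z gives the same grasp; the last joint's range is limited). The gripper opens to 85 mm and grips with 20 to 120 N. Pads are 22 mm wide; open, the fingers measure 114 mm over their backs; the gripper's body (76 mm by 85 mm) begins 54 mm behind the grasp point. The pads swing forward as they close: fully open they stand 13 mm farther back than shut.
Start: joints at [67.987, 7.471, 85.268, -0, 87.261, -4.893], TCP at [176.603, 573.427, 404.692] pointing down, gripper open.
Joint ranges: [-169.43, 169.43], [-51.17, 129.36], [1.28, 143.12], [-76.62, 256.62], [0, 156.53], [-152.29, 152.29]. Speed limits (degrees/s): [136.94, 136.94, 159.86, 180, 180, 180].

INTERFACE

Orientations are given as [roll, pitch, yaw] about the fixed x, y, z axes, in that order (R = Rz(yaw) Ry(pitch) Rx(roll)).
In Python, from bench import * gives the robot as it stands.
- The arm moves only by the shell command python3 -m jog 'ROWS' [FORCE]. ROWS is JSON, a list of rows, each an object of numbers: "tx", "ty", "tz": the shift along the tool's x, y, z as a fraction of full scale; "ax", "ay", "az": the turn, a rotation vector about the tool's x, y, z as a fraction of full scale; "hand": the opening, from 0 (shut) to 1 (fully open). A call has 1 to 5 rows; each row is the pose to reach, as a shift and turn from the pose commanded when the call began, along the tool's axes at that moment; what a row does not reach only later rows make up. Full scale, the value 1, is 150 mm for a shift and 45 degrees for a turn. A row lasts 1/12 s, in which the tool goes at most 41.7 mm and 7.16 degrees, less where a joint would pass 70% of its speed; a pose out of reach is approached as far as the arm can. A call with a number of a shift or a turn outside -1 to 1 is refused whole. A call with a gripper value outside its range is refused whole. The fingers move at their own pace and stop on an object; FORCE is the grip in N (left out, the last holds). Time passes only in rows, so rows that repeat a pose let the fingers close. It gives the time, the measured TCP pose, the force and the opening at its end, in the units of the state.
- sense(): the state, without advancing time (a new reading comes with each control period).
- snapshot(name): name is "scene" or "top"; returns a dict with "pixels" (400x640x3 uint8, red, green, blue), "z_map" (400x640 float32, mm along the optical axis (not along the pixel's ray), 0 where there is no reading), "intrinsics" (3x3 intrinsics, pixels), "D" ([k1, k2, p1, p2, k3] as OpenCV has them; the pictures are not rectified), "R" (3x3) and "t" (3): a world point X has camera coordinates R X + t. Camera axes: x right, y down, z forward; pixel columns grow to the right and rows downward; lengths in mm; the calibration is good to about 2 mm. A picture is of the moment at which its call begins.
- hand_in(): hands the job in, once; it reports no verdict.
The state is a dict: "time": time; "joint_pos": joint angles; "qd": joint speeds; "joint_efforts": joint torques, N m; "tool_pos": TCP position; "tcp_rot": TCP orientation; "ft_force": force on the tool from outside, world axes, zero at the start; "wrist_torque": the same for the moment, N m; "finger_gap": finger opening in mm.
Only numpy, scipy, OpenCV 4.12 (cv2) and the standard library are available. Lean on these libraries where they do the work, as an engineer would, in place of code of your own. Each camera call takes 0.05 s, during which the arm holds its last target.

## Working session

There is one attempt and no reset: what is moved stays moved. The work goes in short steps, Python scripts to look and compute and a shell command to move; the robot and the scene stay as the last step left them, time stands still between calls to the robot, and variables do not carry over. Pictures are saved under pics/ and viewed, and the job is handed in when it is done.

```bash
ls; mkdir -p pics; python3 - <<'E'
from bench import *
import cv2,numpy as np,pickle
print(sense())
for n in("scene","top"):
    s=snapshot(n); pickle.dump(s,open(f"pics/{n}0.pkl","wb"))
    cv2.imwrite(f"pics/{n}0.png",cv2.cvtColor(s["pixels"],cv2.COLOR_RGB2BGR))
    print(n,s["intrinsics"],s["D"],s["R"],s["t"])
E
```

```text
pics
{'time': 0.0, 'joint_pos': array([ 6.79886800e+01,  7.51404806e+00,  8.53312001e+01,  8.14633288e-04,
        8.72618769e+01, -4.89262191e+00]), 'qd': array([ 0.02222959,  0.06840258,  0.07315254, -0.05210473, -0.08309565,
        0.01020962]), 'joint_efforts': array([ 2.63189713e-04, -5.69399035e+01, -5.00554240e+01, -2.71670592e-05,
        1.46223427e-02,  1.12706039e-04]), 'tool_pos': array([176.49225919, 573.20247846, 403.63677814]), 'tcp_rot': array([-1.79893335e+02, -9.94720838e-03,  1.62881253e+02]), 'ft_force': array([ 0.55471986, -0.27903855,  0.22310585]), 'wrist_torque': array([-0.03455713,  0.0023202 ,  0.00403612]), 'finger_gap': 85.5561287698593}
scene [[469.29415492   0.         319.98972076]
 [  0.         469.29415492 194.41404351]
 [  0.           0.           1.        ]] [-0.13887965  0.          0.          0.          0.        ] [[ 0.8565035  -0.51612339 -0.00428988]
 [-0.35442534 -0.58208392 -0.73182033]
 [ 0.37521251  0.62832711 -0.68148412]] [-388.63062663  330.03933785  868.09913646]
top [[384.25690765   0.         327.93378884]
 [  0.         384.25690765 195.68678462]
 [  0.           0.           1.        ]] [-0.09611584  0.          0.          0.          0.        ] [[-2.58649964e-02 -9.99665353e-01  4.28681354e-04]
 [-9.91515926e-01  2.55994917e-02 -1.27439536e-01]
 [ 1.27385915e-01 -3.72126754e-03 -9.91846249e-01]] [142.95046137 549.68947714 947.54888154]
```

View pics/scene0.png

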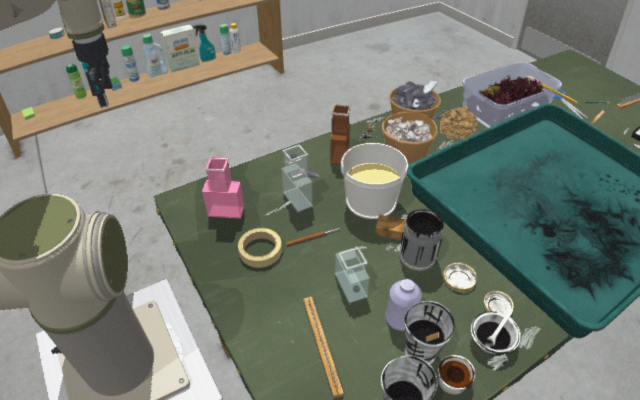

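View pics/top0.png

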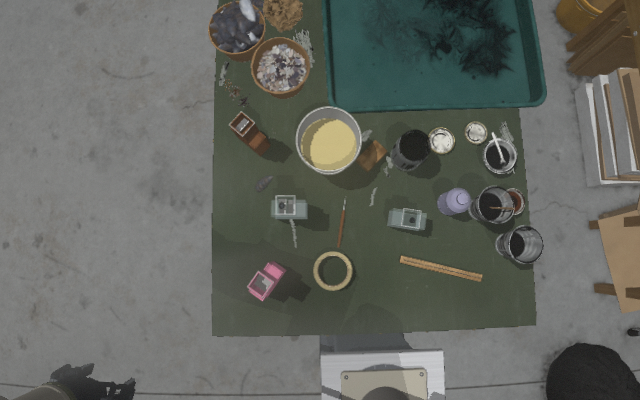

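Candidates: clear bottle at scene (296,178) / top (289,207); clear at scene (351,275) / top (407,218); pink at scene (223,190) / top (266,282); brown at scene (341,135) / top (248,132). The clear one with the longer neck, at (296,178), looks like the tall one. I'll check it in close crops.

```bash
python3 - <<'E'
import cv2,numpy as np
a=cv2.imread("pics/scene0.png");b=cv2.imread("pics/top0.png")
f=lambda im,x,y,w,h:cv2.resize(im[y:y+h,x:x+w],(400,300),interpolation=cv2.INTER_CUBIC)
cv2.imwrite("pics/crop0.png",np.vstack([np.hstack([f(a,250,140,100,75),f(a,305,240,100,75)]),np.hstack([f(b,262,185,60,45),f(b,377,195,60,45)])]))
E
```

```text
(no output)
```

View pics/crop0.png

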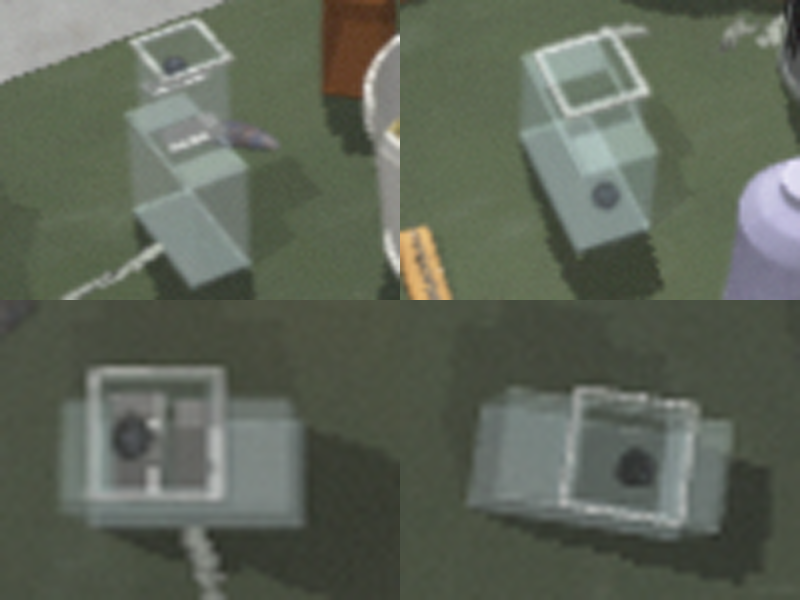

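The left crops (scene rim centre about (295,152), top rim about (285,205)) show the ball high in the neck on white ledges, on the image-left side in the top view. The right ones show the short bottle with its ball at the bottom. So the tall bottle is the one at scene (296,178). Now I'll measure it, using bigger crops.

```bash
python3 - <<'E'
import cv2,numpy as np
a=cv2.imread("pics/scene0.png");b=cv2.imread("pics/top0.png")
def f(im,x,y,w,h,s,n):
    c=cv2.resize(im[y:y+h,x:x+w],(w*s,h*s),interpolation=cv2.INTER_CUBIC)
    for i in range(0,w,5): cv2.line(c,(i*s,0),(i*s,6 if i%10 else 14),(0,255,255),1)
    for i in range(0,h,5): cv2.line(c,(0,i*s),(6 if i%10 else 14,i*s),(0,255,255),1)
    return c
A=f(a,270,140,50,75,8,0);B=f(b,265,185,50,45,8,0)
C=np.zeros((600,800,3),np.uint8);C[:,:400]=A;C[:360,400:]=B
cv2.imwrite("pics/crop1.png",C)
E
```

```text
(no output)
```

View pics/crop1.png

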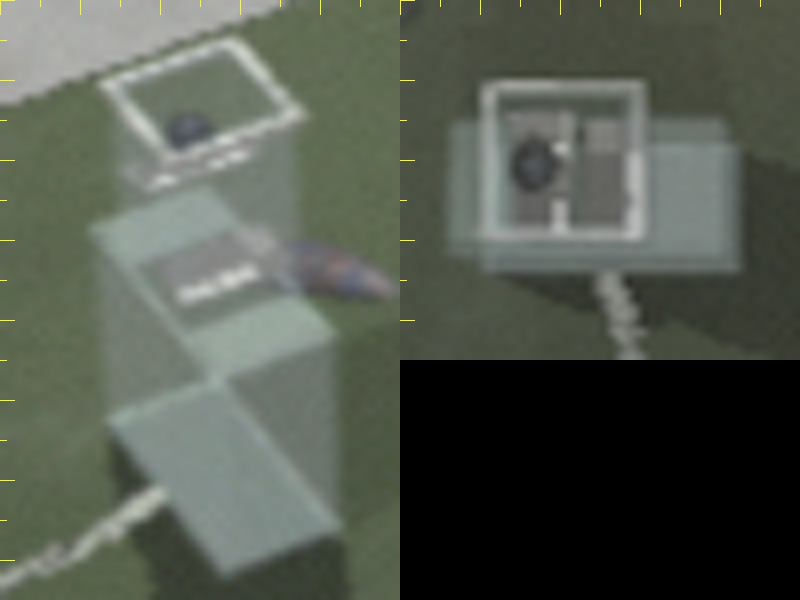

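```bash
cat > h.py <<'E'
import cv2,numpy as np,pickle
def load(n): return pickle.load(open(f"pics/{n}.pkl","rb"))
def und(s,p): return cv2.undistortPoints(np.array(p,float).reshape(-1,1,2),s["intrinsics"],s["D"])[:,0]
def tri(s1,p1,s2,p2):
    P=[np.c_[s["R"],s["t"]] for s in(s1,s2)]
    X=cv2.triangulatePoints(P[0],P[1],und(s1,p1).T,und(s2,p2).T); return (X[:3]/X[3]).T
def atz(s,p,z):
    u=und(s,p); C=-s["R"].T@s["t"]; d=np.c_[u,np.ones(len(u))]@s["R"]
    return C+d*((z-C[2])/d[:,2])[:,None]
def proj(s,X): return cv2.projectPoints(np.array(X,float).reshape(-1,1,3),cv2.Rodrigues(s["R"])[0],s["t"],s["intrinsics"],s["D"])[0][:,0]
E
python3 - <<'E'
from h import *
np.set_printoptions(precision=1,suppress=True)
s,t=load("scene0"),load("top0")
g=lambda L,ox,oy:(np.array(L)+.5)/8-.5+[ox,oy]
# order -x+y, +x+y, +x-y, -x-y
S=g([(100,84),(238,38),(308,116),(168,158)],270,140)
T=g([(82,240),(82,80),(246,80),(246,240)],265,185)
X=tri(s,S,t,T);print("rim tri",X,X.mean(0))
for n,c,p in(("s",s,S),("t",t,T)):
    Y=atz(c,p,155);print(n,Y,Y.mean(0))
b=tri(s,g([(187,130)],270,140),t,g([(137,163)],265,185));print("ball",b)
F=atz(s,g([(108,420),(225,576),(342,526)],270,140),0);print("floor",F,(F[0]+F[2])/2)
F=atz(t,g([(82,270),(340,270),(340,143)],265,185),0);print("floor top",F,(F[0]+F[2])/2)
E
```

```text
rim tri [[499.  248.6 154.6]
 [544.7 248.1 153.8]
 [542.8 201.9 155.8]
 [497.3 202.5 158.9]] [521.  225.3 155.8]
s [[499.4 248.  155. ]
 [545.1 246.3 155. ]
 [544.1 202.6 155. ]
 [499.9 206.7 155. ]] [522.1 225.9 155. ]
t [[498.4 248.8 155. ]
 [543.4 248.4 155. ]
 [542.2 202.3 155. ]
 [497.2 203.  155. ]] [520.3 225.6 155. ]
ball [[521.3 235.4 137.2]]
floor [[504.  270.7   0. ]
 [501.7 187.8   0. ]
 [544.3 188.1   0. ]] [524.2 229.4   0. ]
floor top [[501.2 270.1   0. ]
 [499.1 185.    0. ]
 [541.1 184.2   0. ]] [521.2 227.1   0. ]
```

The rim triangulates at z≈156 (text: 155) and the sides come out at 45 mm (text: 42, blur included). The ball is at z≈137 on the world +y side. The axis is at (521,226), bottle yaw is about -1.5° and bottle +y is about world +y. Reach is 568 mm, which is fine. I'll grip with the jaws along y, so the rocking torque isn't about the jaw axis. Next I'll check the neighbours' heights and work out the move.

```bash
cat >> h.py <<'E'
from scipy.spatial.transform import Rotation as Ro
def rel(st,pos,rpy):
    R0=Ro.from_euler("xyz",st["tcp_rot"],degrees=True);R1=Ro.from_euler("xyz",rpy,degrees=True)
    d=R0.inv().apply(np.array(pos)-st["tool_pos"]);r=(R0.inv()*R1).as_rotvec(degrees=True)
    print("shift/150",np.round(d/150,3),"turn/45",np.round(r/45,3))
E
python3 - <<'E'
from h import *
from bench import *
np.set_printoptions(precision=0,suppress=True)
t=load("top0");z=t["z_map"];v,u=np.mgrid[:400,:640]
p=np.c_[u.ravel(),v.ravel()].astype(float);n=und(t,p);Z=z.ravel();C=np.c_[n*Z[:,None],Z];X=(C-t["t"])@t["R"]
m=(Z>0)&(abs(X[:,0]-521)<260)&(abs(X[:,1]-226)<260)&(X[:,2]>30)
for i in range(-5,5):
  print([int(np.percentile(X[k,2],99)) if (k:=m&(np.floor((X[:,0]-521)/50)==-i-1)&(np.floor((X[:,1]-226)/50)==-j-1)).any() else 0 for j in range(-5,5)])
rel(sense(),[521,226,404],[180,0,178.5])
E
```

```text
[0, 0, 156, 156, 0, 126, 126, 127, 128, 82]
[0, 0, 155, 154, 0, 128, 72, 71, 130, 34]
[0, 0, 0, 74, 0, 128, 71, 72, 129, 34]
[0, 0, 0, 0, 0, 124, 128, 129, 127, 31]
[0, 0, 0, 0, 156, 155, 0, 0, 0, 0]
[0, 0, 0, 0, 156, 156, 0, 0, 0, 72]
[0, 0, 0, 0, 0, 0, 0, 0, 0, 0]
[0, 0, 0, 156, 88, 0, 0, 0, 0, 0]
[0, 0, 0, 156, 156, 0, 0, 0, 0, 0]
[0, 0, 0, 156, 0, 0, 0, 0, 0, 0]
shift/150 [-3. -2.  0.] turn/45 [-0. -0. -0.]
```

```bash
python3 - <<'E'
from h import *
from bench import *
rel(sense(),[521,226,404],[180,0,178.5])
E
```

```text
shift/150 [-2.876 -1.536  0.   ] turn/45 [-0.002 -0.    -0.347]
```

```bash
python3 -m jog '[{"tx":-0.24,"ty":-0.128,"hand":1},{"tx":-0.48,"ty":-0.256,"hand":1},{"tx":-0.72,"ty":-0.384,"hand":1},{"tx":-0.96,"ty":-0.512,"hand":1}]' 50
python3 -m jog '[{"tx":-0.24,"ty":-0.128,"hand":1},{"tx":-0.48,"ty":-0.256,"hand":1},{"tx":-0.72,"ty":-0.384,"hand":1},{"tx":-0.96,"ty":-0.512,"hand":1}]'
python3 -m jog '[{"tx":-0.24,"ty":-0.128,"az":-0.1,"hand":1},{"tx":-0.48,"ty":-0.256,"az":-0.2,"hand":1},{"tx":-0.72,"ty":-0.384,"az":-0.3,"hand":1},{"tx":-0.96,"ty":-0.512,"az":-0.347,"hand":1},{"tx":-0.96,"ty":-0.512,"az":-0.347,"hand":1}]'
python3 -m jog '[{"hand":1},{"hand":1},{"hand":1}]'
python3 - <<'E'
from h import *
from bench import *
s=sense();print(s["time"],s["tool_pos"],s["tcp_rot"],s["joint_pos"])
rel(s,[521,226,285],[180,0,178.5])
E
```

```text
0.1 [176.52154958 573.23144066 403.72083431] [-1.79901656e+02 -6.50264771e-03  1.62881202e+02] [ 6.79879894e+01  7.51326956e+00  8.53232799e+01 -1.91184984e-03
  8.72619906e+01 -4.89312488e+00]
shift/150 [-2.876 -1.535  0.794] turn/45 [-0.002 -0.    -0.347]invalid input at $[0]: expected keys tx, ty, tz, ax, ay, az, hand
invalid input at $[0]: expected keys tx, ty, tz, ax, ay, az, hand
invalid input at $[0]: expected keys tx, ty, tz, ax, ay, az, hand
invalid input at $[0]: expected keys tx, ty, tz, ax, ay, az, hand
```

All keys are required, so the moves were refused. I'll type them out in full.

```bash
python3 -m jog '[{"tx":-0.24,"ty":-0.128,"tz":0,"ax":0,"ay":0,"az":0,"hand":1},{"tx":-0.48,"ty":-0.256,"tz":0,"ax":0,"ay":0,"az":0,"hand":1},{"tx":-0.72,"ty":-0.384,"tz":0,"ax":0,"ay":0,"az":0,"hand":1},{"tx":-0.96,"ty":-0.512,"tz":0,"ax":0,"ay":0,"az":0,"hand":1}]' 50
python3 -m jog '[{"tx":-0.24,"ty":-0.128,"tz":0,"ax":0,"ay":0,"az":0,"hand":1},{"tx":-0.48,"ty":-0.256,"tz":0,"ax":0,"ay":0,"az":0,"hand":1},{"tx":-0.72,"ty":-0.384,"tz":0,"ax":0,"ay":0,"az":0,"hand":1},{"tx":-0.96,"ty":-0.512,"tz":0,"ax":0,"ay":0,"az":0,"hand":1}]'
python3 - <<'E'
from h import *
from bench import *
s=sense();print(s["time"],s["tool_pos"],s["tcp_rot"],s["joint_pos"])
rel(s,[521,226,404],[180,0,178.5])
E
```

```text
time: 0.43
tool_pos: [292.2, 456.3, 404.1]
tcp_rot: [-179.9, -0.0, 162.9]
ft_force: [1.7, -0.2, 0.1]
finger_gap: 85.3
time: 0.77
tool_pos: [407.5, 340.1, 404.4]
tcp_rot: [-180.0, -0.0, 162.9]
ft_force: [0.9, 0.4, 0.3]
finger_gap: 85.5
0.7667 [407.51283204 340.12342751 404.37322822] [-1.79980681e+02 -1.53569463e-02  1.62889595e+02] [ 3.43142525e+01 -3.25385575e+00  9.62907169e+01 -4.01321507e-05
  8.69878176e+01 -3.85753435e+01]
shift/150 [-0.947 -0.505  0.002] turn/45 [-0.    -0.    -0.347]
```

```bash
python3 -m jog '[{"tx":-0.24,"ty":-0.128,"tz":0,"ax":0,"ay":0,"az":-0.1,"hand":1},{"tx":-0.48,"ty":-0.256,"tz":0,"ax":0,"ay":0,"az":-0.2,"hand":1},{"tx":-0.72,"ty":-0.384,"tz":0,"ax":0,"ay":0,"az":-0.3,"hand":1},{"tx":-0.95,"ty":-0.507,"tz":0,"ax":0,"ay":0,"az":-0.347,"hand":1},{"tx":-0.95,"ty":-0.507,"tz":0,"ax":0,"ay":0,"az":-0.347,"hand":1}]'
python3 -m jog '[{"tx":0,"ty":0,"tz":0,"ax":0,"ay":0,"az":0,"hand":1},{"tx":0,"ty":0,"tz":0,"ax":0,"ay":0,"az":0,"hand":1}]'
python3 - <<'E'
from h import *
from bench import *
for n in("scene","top"):
    s=snapshot(n); pickle.dump(s,open(f"pics/{n}1.pkl","wb"));cv2.imwrite(f"pics/{n}1.png",cv2.cvtColor(s["pixels"],cv2.COLOR_RGB2BGR))
a=cv2.imread("pics/scene1.png")[60:260,180:447]
cv2.imwrite("pics/v1.png",cv2.resize(a,(800,600)))
s=sense();print(s["time"],s["tool_pos"],s["tcp_rot"],s["joint_pos"])
rel(s,[521,226,285],[180,0,178.5])
E
```

```text
time: 1.18
tool_pos: [524.0, 222.1, 404.0]
tcp_rot: [-179.9, 0.1, 178.3]
ft_force: [0.1, -0.6, -0.4]
finger_gap: 85.3
time: 1.35
tool_pos: [520.3, 227.1, 404.1]
tcp_rot: [-180.0, -0.1, 178.4]
ft_force: [-0.4, 0.5, 0.4]
finger_gap: 85.3
1.45 [519.73218073 228.05790356 404.43200562] [ 1.79993495e+02 -4.18972899e-02  1.78546326e+02] [ 1.85092297e+01  2.49103585e+00  9.05653827e+01  2.04469031e-02
  8.69807405e+01 -7.00381775e+01]
shift/150 [-0.009 -0.014  0.796] turn/45 [ 0.    -0.001  0.001]
```

View pics/v1.png

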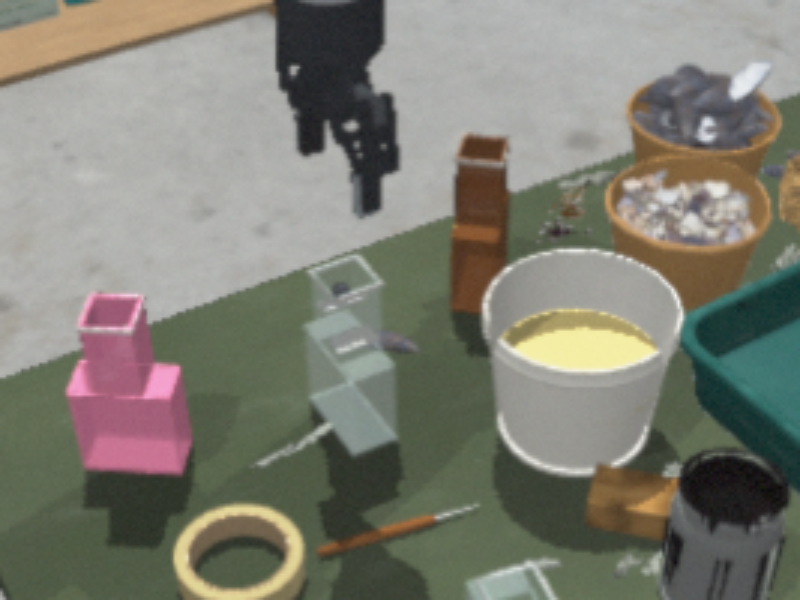

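The gripper (zoomed picture, fingertips about (310,150) and (368,210)) is straight above the neck (rim about (345,270)) with the jaws along y and nothing in the way. I'll descend.

```bash
python3 -m jog '[{"tx":-0.009,"ty":-0.014,"tz":0.2,"ax":0,"ay":0,"az":0,"hand":1},{"tx":-0.009,"ty":-0.014,"tz":0.4,"ax":0,"ay":0,"az":0,"hand":1},{"tx":-0.009,"ty":-0.014,"tz":0.55,"ax":0,"ay":0,"az":0,"hand":1},{"tx":-0.009,"ty":-0.014,"tz":0.65,"ax":0,"ay":0,"az":0,"hand":1}]'
python3 -m jog '[{"tx":0,"ty":0,"tz":0.06,"ax":0,"ay":0,"az":0,"hand":1},{"tx":0,"ty":0,"tz":0.11,"ax":0,"ay":0,"az":0,"hand":1},{"tx":0,"ty":0,"tz":0.14,"ax":0,"ay":0,"az":0,"hand":1},{"tx":0,"ty":0,"tz":0.14,"ax":0,"ay":0,"az":0,"hand":1},{"tx":0,"ty":0,"tz":0.14,"ax":0,"ay":0,"az":0,"hand":1}]'
python3 - <<'E'
from h import *
from bench import *
for n in("scene","top"):
    s=snapshot(n); cv2.imwrite(f"pics/{n}2.png",cv2.cvtColor(s["pixels"],cv2.COLOR_RGB2BGR))
a=cv2.imread("pics/scene2.png")[90:240,230:380];b=cv2.imread("pics/top2.png")[150:270,220:340]
cv2.imwrite("pics/v2.png",np.hstack([cv2.resize(a,(400,400)),cv2.resize(b,(400,400))]))
s=sense();print(s["time"],s["tool_pos"],s["tcp_rot"])
rel(s,[521,226,285],[180,0,178.5])
E
```

```text
time: 1.78
tool_pos: [519.9, 226.1, 304.2]
tcp_rot: [-179.9, -0.2, 178.6]
ft_force: [-0.4, 0.3, -0.3]
finger_gap: 85.3
time: 2.2
tool_pos: [522.0, 225.4, 287.1]
tcp_rot: [180.0, 0.1, 178.5]
ft_force: [0.3, 0.0, -0.2]
finger_gap: 85.6
2.3 [522.18254436 225.31900668 287.50441623] [1.79960421e+02 1.11684241e-01 1.78500858e+02]
shift/150 [0.008 0.004 0.017] turn/45 [0.001 0.002 0.   ]
```

View pics/v2.png

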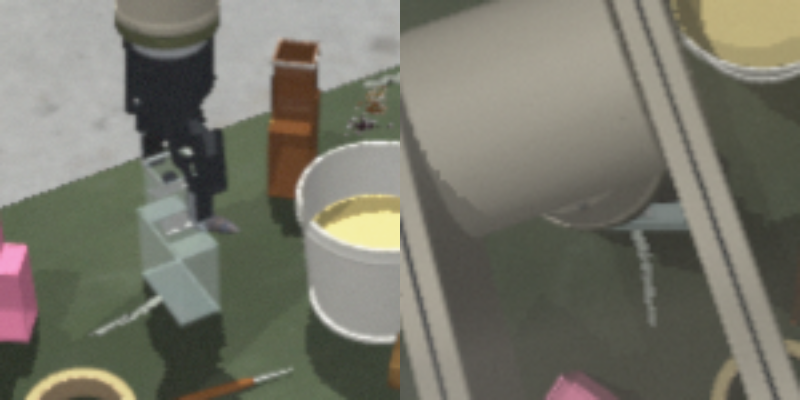

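The neck (left half, about (165,180)) sits between the fingers. The -y finger is at (210,180) and the other is behind the neck. Closing.

```bash
for i in 1 2 3; do python3 -m jog '[{"tx":0,"ty":0,"tz":0,"ax":0,"ay":0,"az":0,"hand":0.3},{"tx":0,"ty":0,"tz":0,"ax":0,"ay":0,"az":0,"hand":0.3},{"tx":0,"ty":0,"tz":0,"ax":0,"ay":0,"az":0,"hand":0.3},{"tx":0,"ty":0,"tz":0,"ax":0,"ay":0,"az":0,"hand":0.3}]' 50 | tail -3; done
python3 - <<'E'
from h import *
from bench import *
for n in("scene",):
    s=snapshot(n); cv2.imwrite(f"pics/{n}3.png",cv2.cvtColor(s["pixels"],cv2.COLOR_RGB2BGR))
a=cv2.imread("pics/scene3.png")[110:230,240:360]
cv2.imwrite("pics/v3.png",cv2.resize(a,(600,600),interpolation=cv2.INTER_CUBIC))
E
```

```text
tcp_rot: [180.0, 0.0, 178.5]
ft_force: [-0.9, 0.7, 0.4]
finger_gap: 41.7
tcp_rot: [180.0, 0.0, 178.5]
ft_force: [-0.9, 1.8, 2.9]
finger_gap: 41.5
tcp_rot: [180.0, 0.0, 178.5]
ft_force: [-0.2, 1.6, 5.0]
finger_gap: 41.3
```

View pics/v3.png

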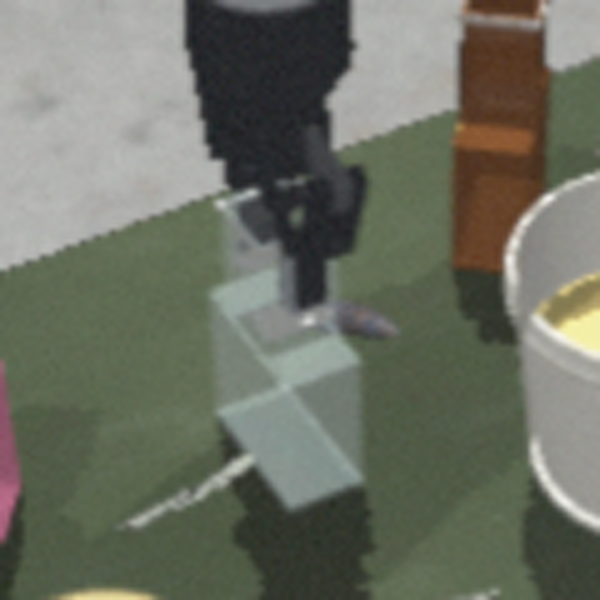

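The fingers stopped at 41.3 mm (neck 42 mm), with one pad on the near neck face at (310,260). Lifting.

```bash
python3 -m jog '[{"tx":0,"ty":0,"tz":-0.04,"ax":0,"ay":0,"az":0,"hand":0.3},{"tx":0,"ty":0,"tz":-0.12,"ax":0,"ay":0,"az":0,"hand":0.3},{"tx":0,"ty":0,"tz":-0.22,"ax":0,"ay":0,"az":0,"hand":0.3},{"tx":0,"ty":0,"tz":-0.32,"ax":0,"ay":0,"az":0,"hand":0.3},{"tx":0,"ty":0,"tz":-0.38,"ax":0,"ay":0,"az":0,"hand":0.3}]'
python3 -m jog '[{"tx":0,"ty":0,"tz":-0.1,"ax":0,"ay":0,"az":0,"hand":0.3},{"tx":0,"ty":0,"tz":-0.25,"ax":0,"ay":0,"az":0,"hand":0.3},{"tx":0,"ty":0,"tz":-0.4,"ax":0,"ay":0,"az":0,"hand":0.3},{"tx":0,"ty":0,"tz":-0.55,"ax":0,"ay":0,"az":0,"hand":0.3},{"tx":0,"ty":0,"tz":-0.65,"ax":0,"ay":0,"az":0,"hand":0.3}]'
python3 -m jog '[{"tx":0,"ty":0,"tz":0,"ax":0,"ay":0,"az":0,"hand":0.3},{"tx":0,"ty":0,"tz":0,"ax":0,"ay":0,"az":0,"hand":0.3},{"tx":0,"ty":0,"tz":0,"ax":0,"ay":0,"az":0,"hand":0.3}]'
python3 - <<'E'
from h import *
from bench import *
for n in("scene",):
    s=snapshot(n); cv2.imwrite(f"pics/{n}4.png",cv2.cvtColor(s["pixels"],cv2.COLOR_RGB2BGR))
a=cv2.imread("pics/scene4.png")[50:200,240:390]
cv2.imwrite("pics/v4.png",cv2.resize(a,(600,600),interpolation=cv2.INTER_CUBIC))
s=sense();print(s["joint_pos"])
E
```

```text
time: 3.77
tool_pos: [521.9, 225.0, 345.3]
tcp_rot: [180.0, 0.1, 178.5]
ft_force: [0.6, 0.1, -0.8]
finger_gap: 41.5
time: 4.18
tool_pos: [521.7, 225.0, 443.5]
tcp_rot: [180.0, 0.1, 178.5]
ft_force: [0.6, 0.6, -1.3]
finger_gap: 41.6
time: 4.43
tool_pos: [521.5, 225.0, 439.2]
tcp_rot: [-180.0, -0.1, 178.5]
ft_force: [-0.4, 0.7, -2.6]
finger_gap: 41.2
[ 1.81662863e+01  1.89144276e+00  8.76231532e+01 -2.84069280e-03
  9.06582819e+01 -7.03270291e+01]
```

View pics/v4.png

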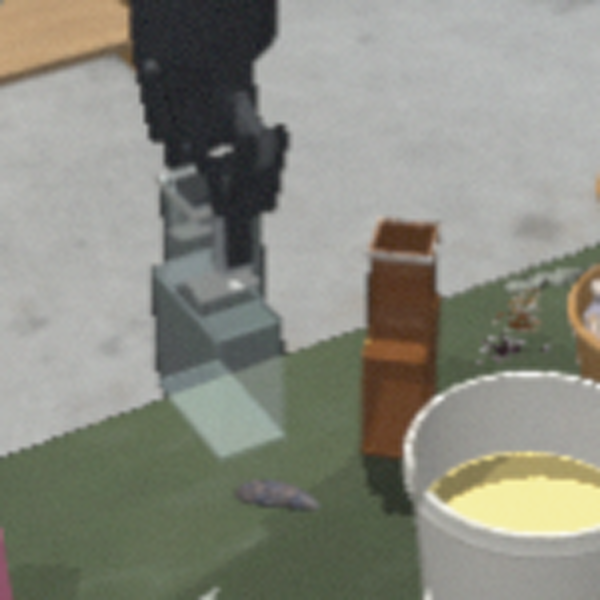

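The bottle is lifted and hangs upright. Now I lean it +y side up, about the grasp point: tool ax negative, with ty and tz compensating.

```bash
python3 -m jog '[{"tx":0,"ty":-0.126,"tz":0.008,"ax":-0.156,"ay":0,"az":0,"hand":0.3},{"tx":0,"ty":-0.251,"tz":0.031,"ax":-0.312,"ay":0,"az":0,"hand":0.3},{"tx":0,"ty":-0.371,"tz":0.069,"ax":-0.468,"ay":0,"az":0,"hand":0.3},{"tx":0,"ty":-0.487,"tz":0.122,"ax":-0.624,"ay":0,"az":0,"hand":0.3},{"tx":0,"ty":-0.594,"tz":0.188,"ax":-0.78,"ay":0,"az":0,"hand":0.3}]'
python3 -m jog '[{"tx":0,"ty":0,"tz":0,"ax":0,"ay":0,"az":0,"hand":0.3},{"tx":0,"ty":0,"tz":0,"ax":0,"ay":0,"az":0,"hand":0.3},{"tx":0,"ty":0,"tz":0,"ax":0,"ay":0,"az":0,"hand":0.3}]'
python3 - <<'E'
from h import *
from bench import *
for n in("scene",):
    s=snapshot(n); cv2.imwrite(f"pics/{n}5.png",cv2.cvtColor(s["pixels"],cv2.COLOR_RGB2BGR))
a=cv2.imread("pics/scene5.png")[50:200,240:390]
cv2.imwrite("pics/v5.png",cv2.resize(a,(600,600),interpolation=cv2.INTER_CUBIC))
s=sense();print(s["joint_pos"],Ro.from_euler("xyz",s["tcp_rot"],degrees=True).apply([0,0,155])+s["tool_pos"])
E
```

```text
time: 4.9
tool_pos: [519.1, 135.1, 411.7]
tcp_rot: [144.6, 0.1, 178.4]
ft_force: [-0.2, -0.5, -2.5]
finger_gap: 41.3
time: 5.15
tool_pos: [519.3, 136.1, 411.9]
tcp_rot: [145.1, -0.1, 178.5]
ft_force: [0.6, 0.1, -1.4]
finger_gap: 41.4
[ -2.66678187  -4.6136163  100.3335157   35.02724364  86.01349164
 -94.26363958] [521.63363017 225.51473142 285.59126696]
```

View pics/v5.png

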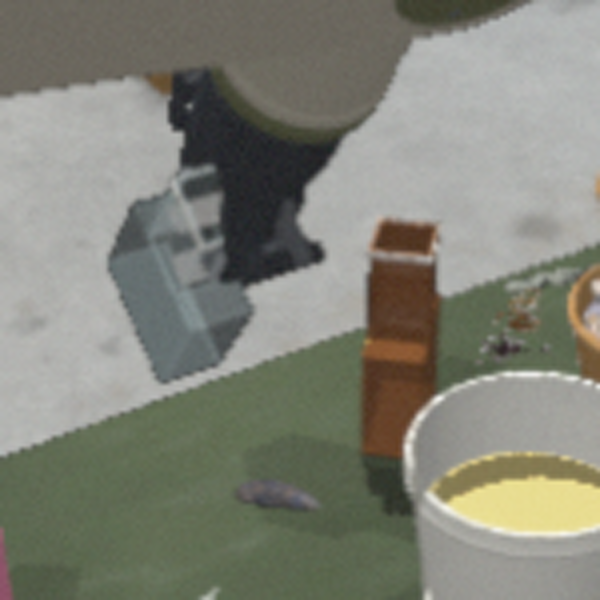

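Tilted 35° with the base swung to +y (bottle at about (190,280) in the zoom), so the +y side is up. I'll add 4° and hold.

```bash
python3 -m jog '[{"tx":0,"ty":-0.072,"tz":0.0025,"ax":-0.089,"ay":0,"az":0,"hand":0.3},{"tx":0,"ty":-0.072,"tz":0.0025,"ax":-0.089,"ay":0,"az":0,"hand":0.3},{"tx":0,"ty":-0.072,"tz":0.0025,"ax":-0.089,"ay":0,"az":0,"hand":0.3},{"tx":0,"ty":-0.072,"tz":0.0025,"ax":-0.089,"ay":0,"az":0,"hand":0.3},{"tx":0,"ty":-0.072,"tz":0.0025,"ax":-0.089,"ay":0,"az":0,"hand":0.3}]'
for i in 1 2; do python3 -m jog '[{"tx":0,"ty":0,"tz":0,"ax":0,"ay":0,"az":0,"hand":0.3},{"tx":0,"ty":0,"tz":0,"ax":0,"ay":0,"az":0,"hand":0.3},{"tx":0,"ty":0,"tz":0,"ax":0,"ay":0,"az":0,"hand":0.3},{"tx":0,"ty":0,"tz":0,"ax":0,"ay":0,"az":0,"hand":0.3},{"tx":0,"ty":0,"tz":0,"ax":0,"ay":0,"az":0,"hand":0.3}]'|head -3; done
python3 - <<'E'
from h import *
from bench import *
for n in("scene","top"):
    s=snapshot(n); cv2.imwrite(f"pics/{n}6.png",cv2.cvtColor(s["pixels"],cv2.COLOR_RGB2BGR))
a=cv2.imread("pics/scene6.png")[80:160,250:330];b=cv2.imread("pics/top6.png")[150:250,220:320]
cv2.imwrite("pics/v6.png",np.hstack([cv2.resize(x,(400,400),interpolation=cv2.INTER_CUBIC) for x in(a,b)]))
s=sense();rel(s,[521.5,225,439],[180,0,178.5])
E
```

```text
time: 5.62
tool_pos: [519.2, 128.2, 406.7]
tcp_rot: [141.0, 0.1, 178.6]
ft_force: [-0.4, -0.4, -1.5]
finger_gap: 41.5
time: 6.03
tool_pos: [519.1, 127.4, 406.0]
tcp_rot: [140.9, 0.0, 178.5]
time: 6.45
tool_pos: [519.1, 127.4, 406.0]
tcp_rot: [140.9, -0.0, 178.5]
shift/150 [0.002 0.644 0.24 ] turn/45 [ 0.869  0.    -0.   ]
```

View pics/v6.png

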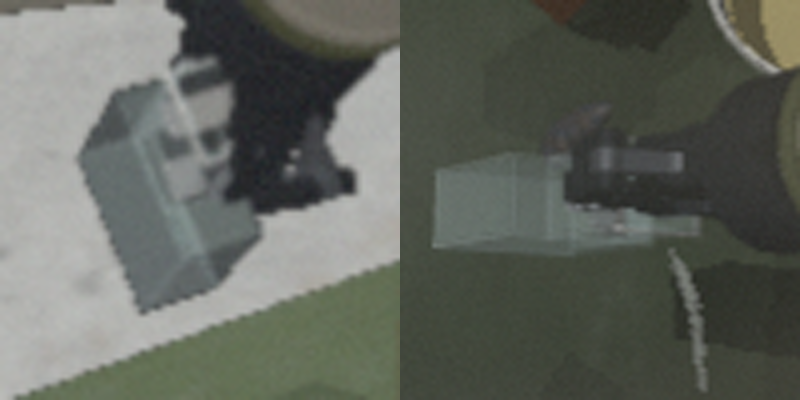

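The lean is 39° and both views agree; a dark spot at scene zoom (210,140) may be the ball. Now to the other side, in three calls of about 35, 35 and 8°.

```bash
for k in 1; do python3 -m jog '[{"tx":0,"ty":0.126,"tz":0.008,"ax":0.156,"ay":0,"az":0,"hand":0.3},{"tx":0,"ty":0.251,"tz":0.031,"ax":0.312,"ay":0,"az":0,"hand":0.3},{"tx":0,"ty":0.371,"tz":0.069,"ax":0.468,"ay":0,"az":0,"hand":0.3},{"tx":0,"ty":0.487,"tz":0.122,"ax":0.624,"ay":0,"az":0,"hand":0.3},{"tx":0,"ty":0.594,"tz":0.188,"ax":0.78,"ay":0,"az":0,"hand":0.3}]'; done
python3 -m jog '[{"tx":0,"ty":0.126,"tz":0.008,"ax":0.156,"ay":0,"az":0,"hand":0.3},{"tx":0,"ty":0.251,"tz":0.031,"ax":0.312,"ay":0,"az":0,"hand":0.3},{"tx":0,"ty":0.371,"tz":0.069,"ax":0.468,"ay":0,"az":0,"hand":0.3},{"tx":0,"ty":0.487,"tz":0.122,"ax":0.624,"ay":0,"az":0,"hand":0.3},{"tx":0,"ty":0.594,"tz":0.188,"ax":0.78,"ay":0,"az":0,"hand":0.3}]'
python3 - <<'E'
from h import *
from bench import *
s=sense();print(s["joint_pos"],Ro.from_euler("xyz",s["tcp_rot"],degrees=True).apply([0,0,155])+s["tool_pos"])
E
```

```text
time: 6.97
tool_pos: [521.7, 215.0, 442.3]
tcp_rot: [176.3, 0.2, 178.4]
ft_force: [-0.8, -1.3, -1.7]
finger_gap: 41.4
time: 7.38
tool_pos: [523.7, 306.8, 419.4]
tcp_rot: [-148.7, 0.2, 178.5]
ft_force: [0.6, -0.7, -1.5]
finger_gap: 41.2
[ 33.27019481  17.73606276  74.87155991 -26.29311279 104.76987425
 -58.07586807] [522.00710381 226.28395296 286.97207506]
```

```bash
python3 -m jog '[{"tx":0,"ty":0.09,"tz":0.004,"ax":0.11,"ay":0,"az":0,"hand":0.3},{"tx":0,"ty":0.136,"tz":0.009,"ax":0.17,"ay":0,"az":0,"hand":0.3},{"tx":0,"ty":0.136,"tz":0.009,"ax":0.17,"ay":0,"az":0,"hand":0.3},{"tx":0,"ty":0.136,"tz":0.009,"ax":0.17,"ay":0,"az":0,"hand":0.3},{"tx":0,"ty":0.136,"tz":0.009,"ax":0.17,"ay":0,"az":0,"hand":0.3}]'
for i in 1 2; do python3 -m jog '[{"tx":0,"ty":0,"tz":0,"ax":0,"ay":0,"az":0,"hand":0.3},{"tx":0,"ty":0,"tz":0,"ax":0,"ay":0,"az":0,"hand":0.3},{"tx":0,"ty":0,"tz":0,"ax":0,"ay":0,"az":0,"hand":0.3},{"tx":0,"ty":0,"tz":0,"ax":0,"ay":0,"az":0,"hand":0.3},{"tx":0,"ty":0,"tz":0,"ax":0,"ay":0,"az":0,"hand":0.3}]'|head -3; done
python3 - <<'E'
from h import *
from bench import *
for n in("scene","top"):
    s=snapshot(n); cv2.imwrite(f"pics/{n}7.png",cv2.cvtColor(s["pixels"],cv2.COLOR_RGB2BGR))
a=cv2.imread("pics/scene7.png")[80:200,250:370];b=cv2.imread("pics/top7.png")[150:270,230:350]
cv2.imwrite("pics/v7.png",np.hstack([cv2.resize(x,(400,400),interpolation=cv2.INTER_CUBIC) for x in(a,b)]))
s=sense();rel(s,[521.5,225,439],[180,0,178.5])
E
```

```text
time: 7.8
tool_pos: [524.5, 321.6, 407.2]
tcp_rot: [-141.4, 0.0, 178.5]
ft_force: [-0.3, -0.0, -2.6]
finger_gap: 41.9
time: 8.22
tool_pos: [524.4, 321.5, 407.1]
tcp_rot: [-141.3, 0.0, 178.5]
time: 8.63
tool_pos: [524.3, 321.9, 406.6]
tcp_rot: [-141.3, -0.0, 178.5]
shift/150 [ 0.001 -0.639  0.236] turn/45 [-0.861 -0.    -0.   ]
```

View pics/v7.png

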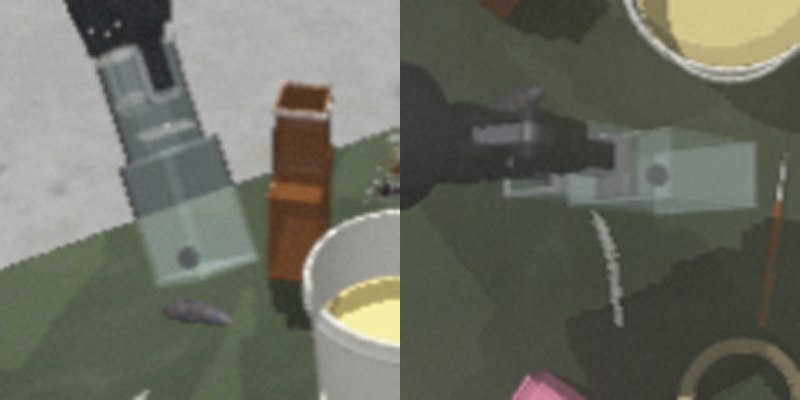

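The ball now lies in the body: dark disc at (188,258) in the scene zoom and (655,175) in the top zoom. I'll bring the bottle back upright.

```bash
python3 -m jog '[{"tx":0,"ty":-0.126,"tz":0.008,"ax":-0.156,"ay":0,"az":0,"hand":0.3},{"tx":0,"ty":-0.251,"tz":0.031,"ax":-0.312,"ay":0,"az":0,"hand":0.3},{"tx":0,"ty":-0.371,"tz":0.069,"ax":-0.468,"ay":0,"az":0,"hand":0.3},{"tx":0,"ty":-0.487,"tz":0.122,"ax":-0.624,"ay":0,"az":0,"hand":0.3},{"tx":0,"ty":-0.594,"tz":0.188,"ax":-0.78,"ay":0,"az":0,"hand":0.3}]'
python3 -m jog '[{"tx":0,"ty":-0.063,"tz":0.002,"ax":-0.081,"ay":0,"az":0,"hand":0.3},{"tx":0,"ty":-0.063,"tz":0.002,"ax":-0.081,"ay":0,"az":0,"hand":0.3},{"tx":0,"ty":-0.063,"tz":0.002,"ax":-0.081,"ay":0,"az":0,"hand":0.3},{"tx":0,"ty":-0.063,"tz":0.002,"ax":-0.081,"ay":0,"az":0,"hand":0.3},{"tx":0,"ty":-0.063,"tz":0.002,"ax":-0.081,"ay":0,"az":0,"hand":0.3}]'
python3 - <<'E'
from h import *
from bench import *
for n in("scene",):
    s=snapshot(n); cv2.imwrite(f"pics/{n}8.png",cv2.cvtColor(s["pixels"],cv2.COLOR_RGB2BGR))
a=cv2.imread("pics/scene8.png")[80:180,250:350]
cv2.imwrite("pics/v8.png",cv2.resize(a,(600,600),interpolation=cv2.INTER_CUBIC))
s=sense();print(s["time"],s["tool_pos"],s["tcp_rot"]);rel(s,[521.5,225.3,286.5],[180,0,178.5])
E
```

```text
time: 9.15
tool_pos: [521.9, 234.4, 442.1]
tcp_rot: [-176.7, 0.2, 178.5]
ft_force: [0.9, -0.8, -2.0]
finger_gap: 41.0
time: 9.57
tool_pos: [521.6, 226.3, 440.2]
tcp_rot: [-179.9, -0.1, 178.6]
ft_force: [-0.2, 0.8, -1.6]
finger_gap: 41.6
9.6167 [521.5660897  226.45994964 440.11285872] [-1.79895467e+02 -6.69511079e-02  1.78593744e+02]
shift/150 [-1.000e-03 -6.000e-03  1.024e+00] turn/45 [-0.002 -0.001  0.002]
```

View pics/v8.png

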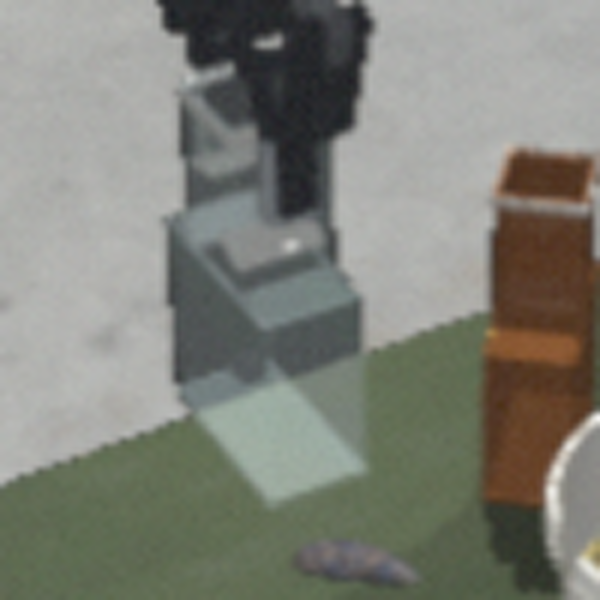

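The bottle is upright, but I can't see the ball in this view. I'll look again before lowering.

```bash
python3 - <<'E'
from h import *
from bench import *
I=[]
for n,(x,y) in(("scene",(270,85)),("top",(245,150))):
    s=snapshot(n); c=s["pixels"][y:y+90,x:x+90]; cv2.imwrite(f"pics/{n}9.png",cv2.cvtColor(s["pixels"],cv2.COLOR_RGB2BGR))
    c=cv2.convertScaleAbs(cv2.cvtColor(c,cv2.COLOR_RGB2BGR),alpha=1.6)
    I.append(cv2.resize(c,(400,400),interpolation=cv2.INTER_CUBIC))
    # where would ball be
    for yy in(195,225,255): print(n,proj(s,[[521,yy,165]])[0])
cv2.imwrite("pics/v9.png",np.hstack(I))
E
```

```text
scene [300.89191017 155.61393682]
scene [294.59196667 148.81588637]
scene [288.51550661 142.26089094]
top [298.37535465 203.40491389]
top [284.84094811 203.74791838]
top [271.33413749 204.08854184]
```

View pics/v9.png

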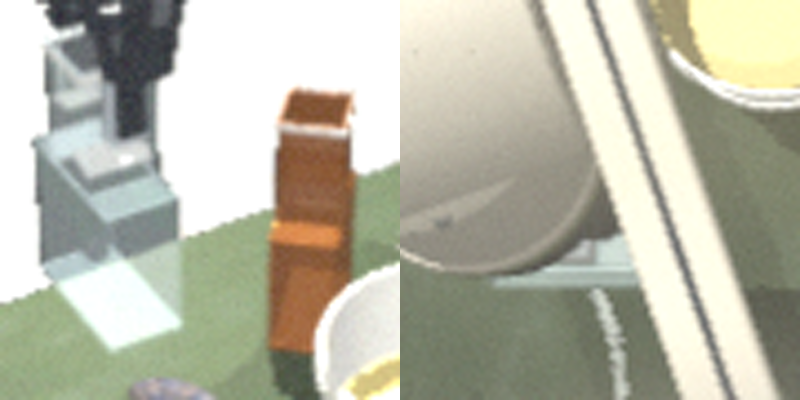

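```bash
python3 - <<'E'
from h import *
s,t=load("scene0"),load("top0")
p=lambda v,o:(np.array([v])+.5)/(400/120)-.5+o
X=tri(s,p((188,258),[250,80]),t,p((255,175),[230,150]))[0];print("ball world v7",X)
R=Ro.from_euler("xyz",[-141.3,0,178.5],degrees=True)
g=R.apply([0,0,155])+[524.3,321.9,406.6]
q=R.inv().apply(X-g); print("tool rel grasp",q,"bottle z≈",130-q[2]-2)
b=cv2.imread("pics/scene9.png");x0,y0=265,85
c=cv2.resize(b[y0:y0+75,x0:x0+70],None,fx=8,fy=8,interpolation=cv2.INTER_CUBIC)
def dr(P,col):
    q=(proj(s,P)-[x0,y0]+.5)*8-.5; cv2.polylines(c,[q.astype(np.int32)],len(P)>2,col,1)
for z,col in((152.5,(0,0,255)),(237.5,(0,255,255))):
    dr([[500.5,184,z],[542.5,184,z],[542.5,268,z],[500.5,268,z]],col)
for y in(200,255): 
  for x in(512,531): 
    q=((proj(s,[[x,y,164.5]])[0]-[x0,y0]+.5)*8).astype(int);cv2.circle(c,tuple(int(i) for i in q),28,(255,0,255),1)
cv2.imwrite("pics/v10.png",c)
E
```

```text
ball world v7 [523.42990959 176.98878257 171.8277828 ]
tool rel grasp [ -2.92354119  33.71746313 118.81124438] bottle z≈ 9.188755617592193
```

View pics/v10.png

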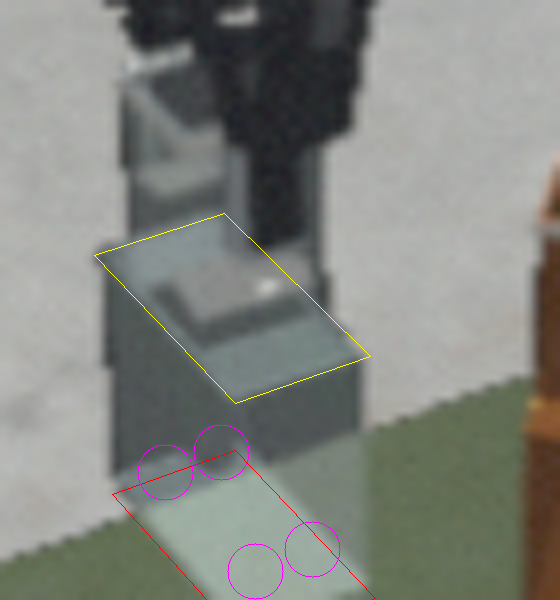

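In the leaned view the ball triangulates to about 9–12 mm above the bottle's floor, by the +y wall, so it is in the body. When upright it should lie at the +y end, against the dark background (circles about (190,460)). I'll lower the bottle and check on the bench.

```bash
python3 -m jog '[{"tx":0,"ty":-0.006,"tz":0.12,"ax":0,"ay":0,"az":0,"hand":0.3},{"tx":0,"ty":-0.006,"tz":0.3,"ax":0,"ay":0,"az":0,"hand":0.3},{"tx":0,"ty":-0.006,"tz":0.48,"ax":0,"ay":0,"az":0,"hand":0.3},{"tx":0,"ty":-0.006,"tz":0.64,"ax":0,"ay":0,"az":0,"hand":0.3},{"tx":0,"ty":-0.006,"tz":0.74,"ax":0,"ay":0,"az":0,"hand":0.3}]'
python3 -m jog '[{"tx":0,"ty":0,"tz":0.05,"ax":0,"ay":0,"az":0,"hand":0.3},{"tx":0,"ty":0,"tz":0.1,"ax":0,"ay":0,"az":0,"hand":0.3},{"tx":0,"ty":0,"tz":0.14,"ax":0,"ay":0,"az":0,"hand":0.3},{"tx":0,"ty":0,"tz":0.18,"ax":0,"ay":0,"az":0,"hand":0.3},{"tx":0,"ty":0,"tz":0.21,"ax":0,"ay":0,"az":0,"hand":0.3}]'
python3 -m jog '[{"tx":0,"ty":0,"tz":0,"ax":0,"ay":0,"az":0,"hand":0.3},{"tx":0,"ty":0,"tz":0,"ax":0,"ay":0,"az":0,"hand":0.3},{"tx":0,"ty":0,"tz":0,"ax":0,"ay":0,"az":0,"hand":0.3},{"tx":0,"ty":0,"tz":0,"ax":0,"ay":0,"az":0,"hand":0.3}]'
```

```text
time: 10.13
tool_pos: [520.7, 224.8, 326.2]
tcp_rot: [-179.9, -0.2, 178.6]
ft_force: [-0.2, 0.5, -2.6]
finger_gap: 41.5
time: 10.55
tool_pos: [522.0, 224.6, 298.6]
tcp_rot: [180.0, 0.1, 178.5]
ft_force: [0.1, -0.0, -2.3]
finger_gap: 41.5
time: 10.88
tool_pos: [522.0, 224.5, 299.0]
tcp_rot: [180.0, 0.1, 178.5]
ft_force: [0.2, -0.5, -2.1]
finger_gap: 40.9
```

Contact is expected at TCP z≈287.

```bash
python3 -m jog '[{"tx":0,"ty":0,"tz":0.015,"ax":0,"ay":0,"az":0,"hand":0.3},{"tx":0,"ty":0,"tz":0.03,"ax":0,"ay":0,"az":0,"hand":0.3},{"tx":0,"ty":0,"tz":0.045,"ax":0,"ay":0,"az":0,"hand":0.3},{"tx":0,"ty":0,"tz":0.06,"ax":0,"ay":0,"az":0,"hand":0.3},{"tx":0,"ty":0,"tz":0.067,"ax":0,"ay":0,"az":0,"hand":0.3}]'
python3 -m jog '[{"tx":0,"ty":0,"tz":0.005,"ax":0,"ay":0,"az":0,"hand":0.3},{"tx":0,"ty":0,"tz":0.005,"ax":0,"ay":0,"az":0,"hand":0.3},{"tx":0,"ty":0,"tz":0.01,"ax":0,"ay":0,"az":0,"hand":0.3},{"tx":0,"ty":0,"tz":0.01,"ax":0,"ay":0,"az":0,"hand":0.3}]'
```

```text
time: 11.3
tool_pos: [521.5, 224.4, 287.5]
tcp_rot: [-180.0, -0.0, 178.5]
ft_force: [0.8, -0.4, -1.9]
finger_gap: 41.5
time: 11.63
tool_pos: [521.7, 224.5, 286.7]
tcp_rot: [180.0, 0.0, 178.5]
ft_force: [0.9, 0.0, -1.8]
finger_gap: 41.6
```

```bash
python3 -m jog '[{"tx":0,"ty":0,"tz":0.007,"ax":0,"ay":0,"az":0,"hand":0.3},{"tx":0,"ty":0,"tz":0.007,"ax":0,"ay":0,"az":0,"hand":0.3},{"tx":0,"ty":0,"tz":0.007,"ax":0,"ay":0,"az":0,"hand":0.3}]'
python3 -m jog '[{"tx":0,"ty":0,"tz":0.005,"ax":0,"ay":0,"az":0,"hand":0.3},{"tx":0,"ty":0,"tz":0.005,"ax":0,"ay":0,"az":0,"hand":0.3},{"tx":0,"ty":0,"tz":0.005,"ax":0,"ay":0,"az":0,"hand":0.3}]'
```

```text
time: 11.88
tool_pos: [521.9, 224.5, 286.5]
tcp_rot: [180.0, 0.0, 178.5]
ft_force: [-2.9, -0.6, 6.1]
finger_gap: 41.7
time: 12.13
tool_pos: [522.0, 224.6, 286.5]
tcp_rot: [180.0, 0.1, 178.5]
ft_force: [-3.0, -0.7, 10.4]
finger_gap: 41.4
```

Contact at +10 N. I'll ease up a little, then open.

```bash
python3 -m jog '[{"tx":0,"ty":0,"tz":-0.006,"ax":0,"ay":0,"az":0,"hand":0.3},{"tx":0,"ty":0,"tz":-0.006,"ax":0,"ay":0,"az":0,"hand":0.3}]' 20
python3 -m jog '[{"tx":0,"ty":0,"tz":0,"ax":0,"ay":0,"az":0,"hand":0.52},{"tx":0,"ty":0,"tz":0,"ax":0,"ay":0,"az":0,"hand":0.56},{"tx":0,"ty":0,"tz":0,"ax":0,"ay":0,"az":0,"hand":0.7},{"tx":0,"ty":0,"tz":0,"ax":0,"ay":0,"az":0,"hand":0.85},{"tx":0,"ty":0,"tz":0,"ax":0,"ay":0,"az":0,"hand":1}]'
python3 -m jog '[{"tx":0,"ty":0,"tz":0,"ax":0,"ay":0,"az":0,"hand":1},{"tx":0,"ty":0,"tz":0,"ax":0,"ay":0,"az":0,"hand":1},{"tx":0,"ty":0,"tz":0,"ax":0,"ay":0,"az":0,"hand":1},{"tx":0,"ty":0,"tz":0,"ax":0,"ay":0,"az":0,"hand":1}]'
python3 - <<'E'
from h import *
from bench import *
s=snapshot("scene"); cv2.imwrite("pics/scene11.png",cv2.cvtColor(s["pixels"],cv2.COLOR_RGB2BGR))
a=cv2.imread("pics/scene11.png")[110:230,240:360]
cv2.imwrite("pics/v11.png",cv2.resize(a,(600,600),interpolation=cv2.INTER_CUBIC))
E
```

```text
time: 12.3
tool_pos: [521.9, 224.5, 286.5]
tcp_rot: [180.0, 0.1, 178.5]
ft_force: [-2.2, -1.2, 5.8]
finger_gap: 41.3
time: 12.72
tool_pos: [521.6, 224.4, 285.5]
tcp_rot: [-180.0, -0.0, 178.5]
ft_force: [0.6, 0.1, -0.4]
finger_gap: 81.2
time: 13.05
tool_pos: [521.7, 224.4, 285.8]
tcp_rot: [-180.0, -0.0, 178.5]
ft_force: [0.8, -0.0, -0.2]
finger_gap: 85.7
```

View pics/v11.png

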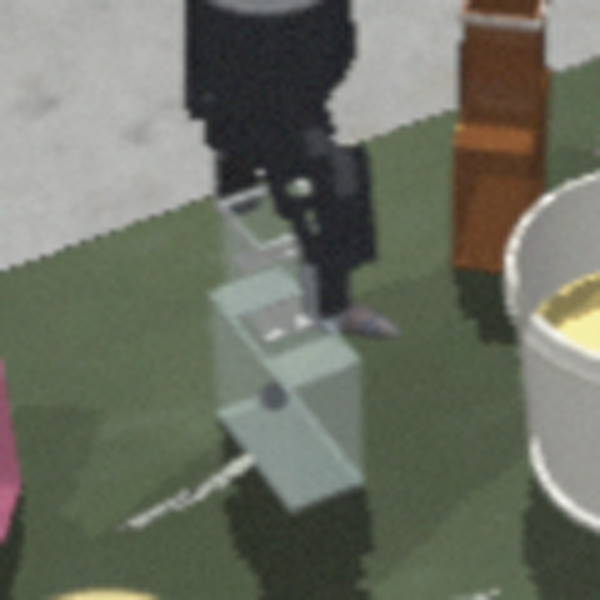

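The ball is visible at (273,395), on the body floor. The bottle stands upright and the fingers are clear. Withdrawing straight up.

```bash
python3 -m jog '[{"tx":0,"ty":0,"tz":-0.08,"ax":0,"ay":0,"az":0,"hand":1},{"tx":0,"ty":0,"tz":-0.2,"ax":0,"ay":0,"az":0,"hand":1},{"tx":0,"ty":0,"tz":-0.4,"ax":0,"ay":0,"az":0,"hand":1},{"tx":0,"ty":0,"tz":-0.6,"ax":0,"ay":0,"az":0,"hand":1},{"tx":0,"ty":0,"tz":-0.8,"ax":0,"ay":0,"az":0,"hand":1}]'
python3 -m jog '[{"tx":0.2,"ty":0.1,"tz":-0.1,"ax":0,"ay":0,"az":0,"hand":1},{"tx":0.4,"ty":0.2,"tz":-0.2,"ax":0,"ay":0,"az":0,"hand":1},{"tx":0.6,"ty":0.4,"tz":-0.2,"ax":0,"ay":0,"az":0,"hand":1},{"tx":0.8,"ty":0.6,"tz":-0.2,"ax":0,"ay":0,"az":0,"hand":1},{"tx":0.9,"ty":0.7,"tz":-0.2,"ax":0,"ay":0,"az":0,"hand":1}]'
python3 -m jog '[{"tx":0,"ty":0.25,"tz":0,"ax":0,"ay":0,"az":0,"hand":1},{"tx":0,"ty":0.5,"tz":0,"ax":0,"ay":0,"az":0,"hand":1},{"tx":0,"ty":0.75,"tz":0,"ax":0,"ay":0,"az":0,"hand":1},{"tx":0,"ty":0.9,"tz":0,"ax":0,"ay":0,"az":0,"hand":1},{"tx":0,"ty":0.9,"tz":0,"ax":0,"ay":0,"az":0,"hand":1}]'
python3 - <<'E'
from h import *
from bench import *
for n in("scene","top"):
    s=snapshot(n); cv2.imwrite(f"pics/{n}12.png",cv2.cvtColor(s["pixels"],cv2.COLOR_RGB2BGR))
f=lambda n,x,y,w,h:cv2.resize(cv2.imread(f"pics/{n}12.png")[y:y+h,x:x+w],(400,w and int(400*h/w)),interpolation=cv2.INTER_CUBIC)
A=f("scene",270,140,50,75);B=f("top",265,185,50,45)
C=np.zeros((600,800,3),np.uint8);C[:,:400]=A;C[:360,400:]=B;C[400:,400:]=cv2.resize(cv2.imread("pics/scene12.png"),(400,250))[50:]
cv2.imwrite("pics/v12.png",C)
E
```

```text
time: 13.52
tool_pos: [521.4, 224.4, 408.0]
tcp_rot: [180.0, 0.0, 178.5]
ft_force: [0.7, 0.4, -0.1]
finger_gap: 85.7
time: 13.93
tool_pos: [386.9, 334.9, 437.8]
tcp_rot: [179.9, 0.1, 178.6]
ft_force: [0.3, 0.6, -0.1]
finger_gap: 85.7
time: 14.35
tool_pos: [392.0, 471.5, 436.0]
tcp_rot: [179.9, -0.0, 178.7]
ft_force: [0.4, -0.4, 0.4]
finger_gap: 85.5
```

View pics/v12.png

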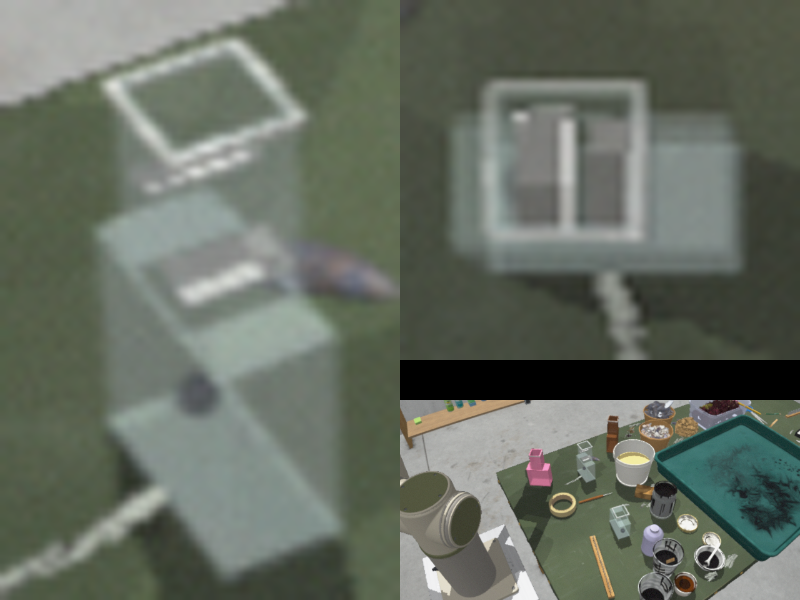

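The bottle stands within about a pixel of its original outline: rim (105,84)–(308,116), floor corner (225,576). The ball is on the body floor at (198,393) and the neck is empty. The short bottle hasn't moved and the arm is clear. I'll let the arm settle, then hand in.

```bash
python3 -m jog '[{"tx":0,"ty":0,"tz":0,"ax":0,"ay":0,"az":0,"hand":1},{"tx":0,"ty":0,"tz":0,"ax":0,"ay":0,"az":0,"hand":1},{"tx":0,"ty":0,"tz":0,"ax":0,"ay":0,"az":0,"hand":1},{"tx":0,"ty":0,"tz":0,"ax":0,"ay":0,"az":0,"hand":1}]'
python3 -c "
from bench import *
print(hand_in())"
```

```text
time: 14.78
tool_pos: [393.3, 467.1, 436.3]
tcp_rot: [180.0, 0.0, 178.4]
ft_force: [0.1, -0.1, 0.0]
finger_gap: 85.1
the job is handed in; nothing more can be done
None
```

The ball is free and the tall bottle is back, upright, about where it stood. I handed the job in at about 14.8 s of the 51 s, and `hand_in()` reports no verdict.

**What I did:** I gripped the tall clear bottle by the neck with the jaws along y and lifted it about 152 mm. I leaned it +y side up by 39° for over 1 s, then -y side up by 39° for about 1 s. Then I brought it upright, lowered it until it touched down (about 10 N), released it and withdrew.

**Last checks:**
- **Bottle position:** its outline matches the first picture to about a pixel in both views.
- **Ball:** it lies on the body floor and the neck is empty. While the bottle was still in the air and leaned, the ball measured about 9 mm above the bottle's underside (12 mm expected).
- **Surroundings:** the short bottle looks unmoved by eye in the last scene picture (I did not measure it). The arm stands clear.

**Failed or unclear:**
- My first move commands were refused because every row needs all seven keys; nothing moved.
- When the bottle was brought upright in the air, I could not see the ball against the dark background. It was clearly on the body floor once the bottle stood on the bench.

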